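# Slide carrier under the stage clips

### The job

Pick up the slide carrier by its upright tab and load it into the inspection stage: from the stage's open end, slide it flat along the bed between the rails, nose first, under both spring clips until they have snapped down into the carrier's cross groove and the carrier is home at the stop. It carries glass, so be gentle: feel your way in, since the stop is not always set at the same place, and do not drive the sprung stop pad to the end of its give, set the carrier down hard or lean on the stage. Let go of the carrier and leave the other things on the worktop where they are.

Things in the scene. Friction and masses are not known exactly. Their poses are not given: they have to be found in the camera images.
- carrier_tab (a point): Centre of the carrier's upright grip tab (a wall across its rear: 12 mm thick along x, 36 wide along y, top 38.5 mm above the underside). Axes are the carrier's: +x to its bevelled nose, z up. The point is 48 mm behind the carrier's middle, 23 mm above the underside, 15 mm above the plate's top. Best gripped with a finger ahead of and a finger behind the tab, tips just above the plate.
- carrier_nose (a point): Middle of the carrier's nose edge, at underside height, 108 mm ahead of the tab centre. The carrier is a plain aluminium plate 120 (x) x 60 (y) x 8 mm with a glass slide in a window, 0.14 to 0.28 kg. It stands on four small feet. Its front is bevelled over 18 mm; behind that a cross groove in the top, 12 mm long, 3 mm deep, over the whole width, from 27.5 to 39.5 mm behind the nose edge.
- stage: Inspection stage, fixed: dark bed 275 (x) x 110 mm, top 20 mm above the worktop, from x = -130 (open end) to +145 mm. Origin at worktop height on the middle line, +x the way in, z up. Guide rails 6 mm high, 64 mm apart inside (2 mm play each side) run from x = -100 to +25 mm, flared towards the open end. The stage is at most 50 mm high with the clips.
- stop_nominal (a point): Nominal middle of the stop face, at bed height (stage x = 60 mm), axes as the stage. The carrier's nose edge meets this face. The aluminium stop block, 12 mm high, and the clips on it have been clamped together anywhere from 16 mm nearer to 16 mm farther along x than this point; the reading does not tell where. The block itself does not move.
- stop_pad (a joint): How far (m) the black sprung pad on the stop face is pressed in: 0 free, 0.003 pressed to its end. It takes 3 N to start and 6 N per mm more. The carrier is home when it touches this pad; beyond 2.5 mm (18 N) the push is too hard for the glass. Once released, the pad springs back.
- clip_left (a joint): Lift angle (rad) of the sprung clip on the stage's +y side. 0: at rest; about 0.08: riding on the carrier's top; about 0.03: snapped into its groove. Its round nose (radius 3 mm) is 32 mm before the stop face, 22 mm off the middle line, 3 mm above the bed at rest; an upturned lip reaches 14 mm nearer. Nose force 0.6 N at rest, 1 N lifted. Sliding under both clips takes under 6 N.
- clip_right (a joint): The same for the clip on the stage's -y side, read the same way.
- dropper_bottle: small dropper bottle with a black cap, 32 mm across, 76 mm tall, standing between the two work places; origin under its centre
- marker: marker pen, 13 x 130 mm, lying between the two work places; origin under its centre
- petri: shut petri dish, 91 mm across, 15 mm high, near the front right of the worktop; origin under its centre
- sample_cup: white sample cup with lid, 62 mm across, 66 mm high, near the front left; origin under its centre
Not all that is in view belongs to the job. What is shaped like the part that bears carrier_tab but green or orange is not meant.

How it is judged:
By the outcome, as a careful person would: the job done as asked, in the order asked, and still so for the second after the job is handed in, with the robot touching nothing.
It also fails if it takes over 51 s, if anything falls off the work surface, if the arm or the gripper's body presses on something with over 40 N, if the wrist force passes 120 N, or if a joint passes its speed limit or range.

### The arm

A 6-joint arm with a two-finger parallel gripper is mounted at the origin on a cart in front of the work surface, level with it; the furniture and walls round the work are solid. World frame = base frame: x ahead of the robot, y to its left, z up, the work surface at z = 0. Lengths are in m, angles in rad, forces in N, time in s.
With the tool pointing down it reaches from about 0.425 to 0.95 m from the base axis. Payload 3.5 kg.
Tool frame: the origin (TCP) lies at the very end of the fingers, on their centre line; the grasp point (between the pads) lies 19 mm behind it; z points along the fingers, y is the direction in which the jaws open and shut (so a half turn about z gives the same grasp; the last joint's range is limited). The gripper opens to 85 mm and grips with 20 to 120 N. Pads are 22 mm wide; open, the fingers measure 114 mm over their backs; the gripper's body (76 mm by 85 mm) begins 54 mm behind the grasp point. The pads swing forward as they close: fully open they stand 13 mm farther back than shut.
Start: joints at [1.063, 0.286, 1.577, -0, 1.279, -0.15], TCP at [0.236, 0.632, 0.231] pointing down, gripper open.
Joint ranges: [-2.77, 2.77], [-0.9, 2.22], [0.21, 2.48], [-1.53, 4.67], [0.24, 2.81], [-2.84, 2.84]. Speed limits (rad/s): [2.79, 2.79, 3.14, 3.14, 3.14, 3.14].

### API

Orientations are given as a unit quaternion [x, y, z, w].
In Python, from plant import ctrl, eyes, ticket gives the robot as it stands.
- The arm moves only by the tool send_rows, never from a script. Its arguments are lists of equal length, an entry for each row: "translation": the shift along the tool's x, y, z in units of 30 mm (1.0 is 30 mm), a list of three; "rotation": the turn, a rotation vector about the tool's x, y, z in units of 5 degrees (1.0 is 5 degrees), a list of three; "grip": the finger opening in mm, from 0 to 85.4. A call has 1 to 5 rows; each row shifts and turns the commanded pose from where the row before left it, along the tool's axes as they then stand; what a row does not reach is not made up. A row lasts 1/8 s, in which the tool goes at most 62.5 mm and 10.7 degrees, less where a joint would pass 70% of its speed; a pose out of reach is approached as far as the arm can. A call is refused whole if a number of a shift passes 1 or a number of a turn 1, either way. A call with a gripper value outside its range is refused whole. The fingers move at their own pace and stop on an object; "squeeze" is the grip in N (left out, the last holds). Time passes only in rows, so rows that do not move let the fingers close. It gives the time, the measured TCP pose, the force and the opening at its end, in the units of the state.
- ctrl.get_state(): the state, without advancing time (a new reading comes with each control period).
- eyes.read_camera(name): name is "side" or "top"; returns a dict with "image" (384x512x3 uint8, blue, green, red), "mtx" (3x3 intrinsics, pixels), "dist_coeffs" ([k1, k2, p1, p2, k3] as OpenCV has them; the pictures are not rectified), "xyz" and "orientation" of the camera in the world. Camera axes: x right, y down, z forward; pixel columns grow to the right and rows downward; lengths in m; the calibration is good to about 2 mm. A picture is of the moment at which its call begins. There is no depth.
- ticket.sign_off(): hands the job in, once; it reports no verdict.
The state is a dict: "time": time; "qpos": joint angles; "dq": joint speeds; "joint_efforts": joint torques, N m; "eef_pos": TCP position; "tcp_rot": TCP orientation; "contact_force": force on the tool from outside, world axes, zero at the start; "wrist_torque": the same for the moment, N m; "opening": opening from 0.0 (shut) to 1.0 (fully open).
Only numpy, scipy, OpenCV 4.12 (cv2) and the standard library are available. Lean on these libraries where they do the work, as an engineer would, in place of code of your own. Each camera call takes 0.05 s, during which the arm holds its last target. There are 200 camera calls.

## Working session

There is one attempt and no reset: what is moved stays moved. The work goes in short steps, Python scripts to look and compute and a tool call to move; the robot and the scene stay as the last step left them, time stands still between calls to the robot, and variables do not carry over. Pictures are saved under pics/ and viewed, about 8 in all and at most 12, crops included, and the job is handed in when it is done.

Besides the shell and the picture viewer there is one more tool, called after "Call:" as name(argument=value, ...), one argument or row to a line, values as JSON. send_rows: Moves the arm, as the interface text tells. Its arguments: {"type":"object","properties":{"translation":{"type":"array"},"rotation":{"type":"array"},"grip":{"type":"array"},"squeeze":{"type":"number"}},"required":["translation","rotation","grip"]}

```bash
mkdir -p pics; cat > h.py <<'E'
import numpy as np, cv2
from scipy.spatial.transform import Rotation as R
from plant import ctrl, eyes, ticket
def cam(n,save=None):
    c=eyes.read_camera(n)
    if save: cv2.imwrite('pics/'+save,c['image'])
    return c
def rot(c):
    o=np.array(c['orientation']); return o if o.shape==(3,3) else R.from_quat(o).as_matrix()
def ray(c,px,z):
    p=cv2.undistortPoints(np.array(px,float).reshape(-1,1,2),np.array(c['mtx']),np.array(c['dist_coeffs'])).reshape(-1,2)
    d=np.c_[p,np.ones(len(p))]@rot(c).T; o=np.array(c['xyz'])
    return o+d*((z-o[2])/d[:,2])[:,None]
def proj(c,P):
    M=rot(c); rv=cv2.Rodrigues(M.T)[0]; t=-M.T@np.array(c['xyz'])
    return cv2.projectPoints(np.array(P,float).reshape(-1,1,3),rv,t,np.array(c['mtx']),np.array(c['dist_coeffs']))[0].reshape(-1,2)
E
python3 - <<'E'
from h import *
for n in('top','side'):
    c=cam(n,n+'0.png'); print(n,c['xyz'],c['orientation'],c['mtx'])
s=ctrl.get_state();print(s)
a=cv2.imread('pics/top0.png');b=cv2.imread('pics/side0.png')
E
```

```text
top [0.42327064 0.02632296 1.16810884] [ 0.71034154 -0.70207093  0.03762464 -0.03310135] [[413.75269274   0.         254.17907142]
 [  0.         413.75269274 188.6770281 ]
 [  0.           0.           1.        ]]
side [0.42437857 0.87728492 0.83010451] [-0.05719037  0.91172949 -0.4060205   0.02501897] [[352.62010982   0.         255.37212538]
 [  0.         352.62010982 185.24943152]
 [  0.           0.           1.        ]]
{'time': 0.1, 'qpos': array([ 1.06300774e+00,  2.87092783e-01,  1.57805959e+00,  2.87732110e-05,
        1.27863673e+00, -1.49987211e-01]), 'dq': array([-0.00112397, -0.00019852, -0.00306189,  0.0005139 , -0.00070054,
       -0.00135954]), 'joint_efforts': array([ 3.45040498e-04, -4.07295585e+01, -2.93698883e+01, -1.37223133e-04,
        3.40501261e-03, -2.57022657e-05]), 'eef_pos': array([0.23605149, 0.6317251 , 0.23005935]), 'tcp_rot': array([ 1.77951900e-01,  9.84038574e-01, -1.03491462e-03, -3.67750902e-04]), 'contact_force': array([-0.10869679, -0.24793868,  0.11644097]), 'wrist_torque': array([ 0.02131006, -0.02438654, -0.01835534]), 'opening': 1.002042525004212}
```

View pics/top0.png

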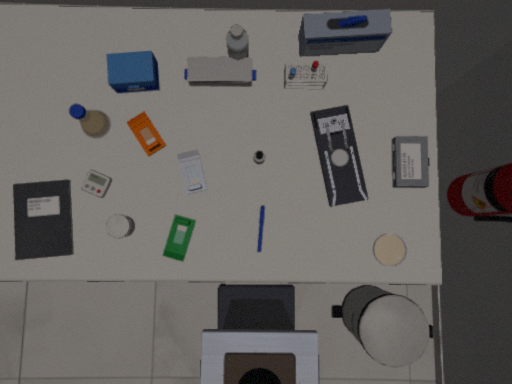

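View pics/side0.png

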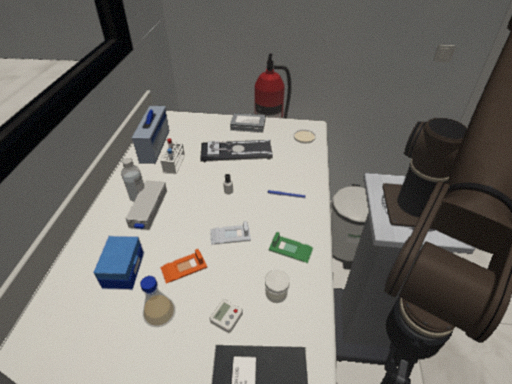

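The top view shows the plain carrier at px (192,172), with the orange (146,134) and green (180,238) decoys. The stage is at (340,155), the bottle at (259,157) and the marker at (261,229). The plain grey one fits the description, so I'll confirm it in an enlarged crop.

```bash
python3 - <<'E'
from h import *
a=cv2.imread('pics/top0.png')
l=cv2.resize(a[145:201,160:225],None,fx=6,fy=6,interpolation=cv2.INTER_CUBIC)
r=cv2.resize(a[100:212,300:380],None,fx=5,fy=5,interpolation=cv2.INTER_CUBIC)
H=max(l.shape[0],r.shape[0]);o=np.zeros((H,l.shape[1]+r.shape[1],3),np.uint8)
o[:l.shape[0],:l.shape[1]]=l;o[:r.shape[0],l.shape[1]:]=r
cv2.imwrite('pics/crop1.png',o)
c=eyes.read_camera('top')
# stage dark mask, carrier bright mask
g=a.max(2).astype(int)
def rect(m,box):
    x0,y0,x1,y1=box;k=np.zeros(m.shape,np.uint8);k[y0:y1,x0:x1]=m[y0:y1,x0:x1]*255
    k=cv2.morphologyEx(k,cv2.MORPH_CLOSE,np.ones((3,3)))
    cs=cv2.findContours(k,0,2)[0];q=max(cs,key=cv2.contourArea);return cv2.boxPoints(cv2.minAreaRect(q))
print(a[172,170:215].tolist())
b=rect(g<80,(300,95,380,215));P=ray(c,b,0.02)
print('stage',b,P[:,:2],P.mean(0),np.linalg.norm(np.diff(P,axis=0),axis=1))
hsv=cv2.cvtColor(a,cv2.COLOR_BGR2HSV)
E
```

```text
[[122, 126, 130], [123, 128, 132], [123, 129, 130], [123, 127, 130], [121, 127, 131], [121, 127, 130], [123, 128, 132], [122, 127, 132], [120, 126, 129], [121, 125, 128], [123, 126, 130], [127, 125, 127], [133, 128, 129], [133, 129, 130], [130, 125, 127], [129, 126, 127], [125, 120, 120], [128, 123, 121], [131, 128, 123], [132, 126, 122], [131, 127, 122], [131, 124, 123], [132, 128, 123], [134, 129, 125], [137, 130, 128], [131, 125, 123], [134, 130, 126], [132, 129, 125], [133, 126, 125], [135, 130, 130], [135, 130, 129], [132, 127, 125], [127, 124, 122], [113, 112, 115], [118, 123, 127], [118, 124, 128], [122, 125, 129], [120, 127, 129], [123, 128, 131], [121, 127, 129], [120, 124, 128], [126, 130, 133], [122, 126, 130], [122, 126, 129], [120, 124, 127]]
stage [[309.258   111.60683]
 [348.20306 103.52388]
 [368.01056 198.96007]
 [329.0655  207.04301]] [[ 0.7602345  -0.13415307]
 [ 0.78477848 -0.24456477]
 [ 0.51369591 -0.29681603]
 [ 0.4898633  -0.18878674]] [ 0.63714305 -0.21608015  0.02      ] [0.11310681 0.27607237 0.11062695]
```

View pics/crop1.png

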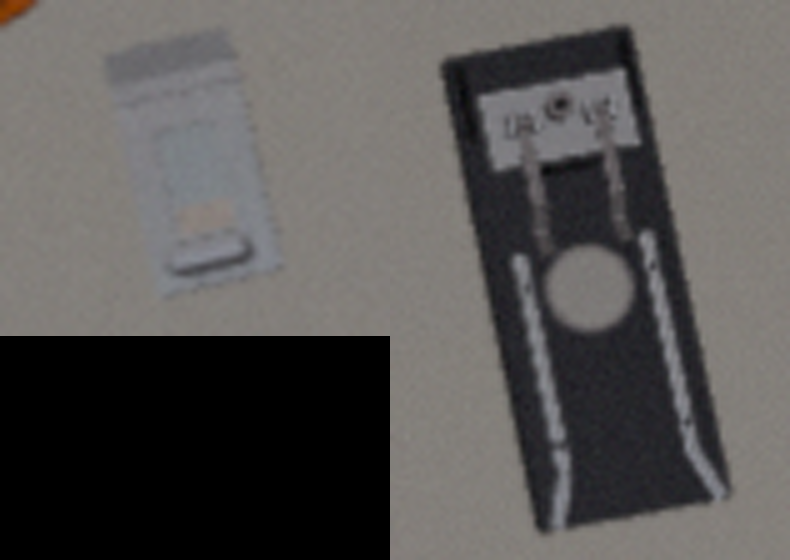

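The crop confirms the plain aluminium carrier: bevelled nose up (away from the robot), tab at px (195,187), glass window, no colour. On the stage the open flared end is at the bottom and the stop block is at the top. Next I'll get the carrier outline and the rails.

```bash
cat >> h.py <<'E'
def tool(s=None):
    s=s or ctrl.get_state(); M=R.from_quat(s['tcp_rot']).as_matrix()
    return np.array(s['eef_pos']),M,np.degrees(np.arctan2(M[1,1],M[0,1]))
def togo(target,yaw):
    p,M,y=tool(); d=M.T@(np.array(target)-p)
    Mt=R.from_euler('z',yaw-90,degrees=True).as_matrix()@np.diag([-1.,1,-1])
    # tool y at yaw, z down, x = y cross z
    rv=R.from_matrix(M.T@Mt).as_rotvec(degrees=True)
    print('tcp',p.round(4),'yaw',y.round(2),'shift world mm',((target-p)*1000).round(1),'units now-frame',(d/.03).round(2),'turn units',(rv/5).round(2))
E
python3 - <<'E'
from h import *
c=cam('top');ims=[c['image'].astype(float)]+[cam('top')['image'].astype(float) for _ in range(9)]
a=np.mean(ims,0); np.save('top_avg.npy',a)
m=((a[...,0]-a[...,2])>-3)|(np.abs(a.mean(2)-126)>14)
k=np.zeros(m.shape,np.uint8);k[146:200,172:213]=m[146:200,172:213]*255
k=cv2.morphologyEx(k,cv2.MORPH_CLOSE,np.ones((5,5)))
q=max(cv2.findContours(k,0,1)[0],key=cv2.contourArea)
b=cv2.boxPoints(cv2.minAreaRect(q));P=ray(c,b,.006)
print('carrier',b.round(1).tolist(),P[:,:2].round(4).tolist(),P.mean(0),np.linalg.norm(np.diff(P,axis=0),axis=1))
# tab top: brightest
g=a.mean(2);sub=g[180:198,183:208];t=np.argwhere(sub>np.percentile(sub,92));print('tab px',t.mean(0)[::-1]+[183,180],ray(c,t.mean(0)[::-1]+[183,180],.0385))
# stage rails: bright in dark
hull=np.zeros(m.shape,np.uint8);cv2.fillConvexPoly(hull,np.array([[311,113],[347,106],[366,198],[331,205]]),1)
r=((g>85)&(hull>0)).astype(np.uint8);r[:152]=0
n,lab,st,ce=cv2.connectedComponentsWithStats(r)
for i in range(1,n):
    if st[i,4]<15: continue
    ys,xs=np.nonzero((lab==i)&(np.arange(384)[:,None]<188)); 
    L=cv2.fitLine(np.float32(np.c_[xs,ys]),2,0,.01,.01).ravel()
    e=ray(c,[L[2:]-L[:2]*18,L[2:]+L[:2]*18],.026)
    dd=e[0]-e[1];print(st[i],ray(c,[L[2:]],.026),np.degrees(np.arctan2(dd[1],dd[0])))
E
```

```text
carrier [[175.6999969482422, 153.8000030517578], [197.10000610351562, 148.5], [207.39999389648438, 189.39999389648438], [185.89999389648438, 194.8000030517578]] [[0.6367, 0.2433], [0.6529, 0.1831], [0.5363, 0.1515], [0.5205, 0.2112]] [0.58660317 0.19728338 0.006     ] [0.06234492 0.12084323 0.06178607]
tab px [197.72222222 186.19444444] [[0.54169522 0.17452471 0.0385    ]]
[325 152  10  37  98] [[ 0.59360836 -0.18938078  0.026     ]] 11.646690159945218
[331 152  18  14 202] [[ 0.62711549 -0.21739171  0.026     ]] 86.89555929223675
[351 152  16  47 127] [[ 0.59482267 -0.26227882  0.026     ]] 11.383945397750939Traceback (most recent call last):
  File "<stdin>", line 19, in <module>
cv2.error: OpenCV(4.12.0) /io/opencv/modules/imgproc/src/linefit.cpp:50: error: (-215:Assertion failed) count > 0 in function 'fitLine2D_wods'
```

Call:
send_rows(
  translation=[
    [0,0,0],
    [0,0,0],
    [0,0,0],
    [0,0,0],
    [0,0,0],
  ],
  rotation=[
    [0,0,1],
    [0,0,1],
    [0,0,1],
    [0,0,1],
    [0,0,1],
  ],
  grip=[50,50,50,50,50],
  squeeze=40,
)

```text
time: 1.27
eef_pos: [0.2364, 0.6322, 0.2314]
tcp_rot: [0.388, 0.922, 0.0, -0.0]
contact_force: [-0.9, -0.9, -0.4]
opening: 0.581
```

Call:
send_rows(
  translation=[
    [0,0,0],
    [0,0,0],
    [0,0,0],
    [0,0,0],
    [0,0,0],
  ],
  rotation=[
    [0,0,1],
    [0,0,1],
    [0,0,1],
    [0,0,1],
    [0,0,1],
  ],
  grip=[50,50,50,50,50],
)

```text
time: 1.9
eef_pos: [0.2364, 0.6322, 0.2313]
tcp_rot: [0.578, 0.816, 0.0, -0.0]
contact_force: [0.2, 0.3, 0.0]
opening: 0.585
```

```bash
python3 -c "
from h import *
togo([.5403,.1846,.12],15.3)"
```

```text
tcp [0.2364 0.6322 0.2313] yaw 19.33 shift world mm [ 303.9 -447.6 -111.3] units now-frame [-17.43   4.62   3.71] turn units [ 0.   -0.    0.81]
```

Call:
send_rows(
  translation=[
    [-1,0.25,0],
    [-1,0.25,0],
    [-1,0.25,0],
    [-1,0.25,0.1],
    [-1,0.25,0.1],
  ],
  rotation=[
    [0,0,0],
    [0,0,0],
    [0,0,0],
    [0,0,0],
    [0,0,0],
  ],
  grip=[50,50,50,50,50],
)

```text
time: 2.52
eef_pos: [0.3223, 0.5026, 0.2255]
tcp_rot: [0.577, 0.817, 0.0, 0.0]
contact_force: [-0.2, -1.0, 0.3]
opening: 0.585
```

Call:
send_rows(
  translation=[
    [-1,0.25,0.2],
    [-1,0.25,0.2],
    [-1,0.25,0.2],
    [-1,0.25,0.2],
    [-1,0.25,0.2],
  ],
  rotation=[
    [0,0,0],
    [0,0,0],
    [0,0,0],
    [0,0,0],
    [0,0,0],
  ],
  grip=[50,50,50,50,50],
)

```text
time: 3.15
eef_pos: [0.4077, 0.3737, 0.1954]
tcp_rot: [0.577, 0.817, 0.0, 0.0]
contact_force: [0.4, 0.6, -0.6]
opening: 0.588
```

Call:
send_rows(
  translation=[
    [-1,0.25,0.3],
    [-1,0.25,0.3],
    [-1,0.25,0.3],
    [-1,0.25,0.3],
    [-1,0.25,0.3],
  ],
  rotation=[
    [0,0,0],
    [0,0,0],
    [0,0,0],
    [0,0,0],
    [0,0,0],
  ],
  grip=[50,50,50,50,50],
)

```text
time: 3.78
eef_pos: [0.4932, 0.2448, 0.1503]
tcp_rot: [0.577, 0.817, 0.0, 0.0]
contact_force: [0.1, -0.2, 0.3]
opening: 0.584
```

Call:
send_rows(
  translation=[
    [-1,0.3,0.4],
    [-1,0.3,0.4],
    [-0.43,0.27,0.2],
    [0,0,0],
  ],
  rotation=[
    [0,0,0],
    [0,0,0],
    [0,0,0],
    [0,0,0.81],
  ],
  grip=[50,50,50,50],
)

```text
time: 4.28
eef_pos: [0.5422, 0.1851, 0.1199]
tcp_rot: [0.607, 0.795, -0.0, -0.0]
contact_force: [0.2, -0.3, 1.0]
opening: 0.585
```

```bash
python3 -c "
from h import *
togo([.5403,.1846,.011],15.3)
c=cam('side','s1.png');im=c['image']
P=proj(c,[[.5403,.1846,.0385]])[0];print(P)
x,y=P.astype(int);cr=im[max(0,y-60):y+60,x-80:x+80];cv2.imwrite('pics/s1c.png',cv2.resize(cr,None,fx=4.5,fy=4.5,interpolation=2))"
```

```text
tcp [0.5422 0.1851 0.1199] yaw 15.25 shift world mm [  -1.9   -0.5 -108.9] units now-frame [-0.   -0.06  3.63] turn units [-0.01 -0.   -0.01]
[245.52992131 225.0881331 ]
```

View pics/s1c.png

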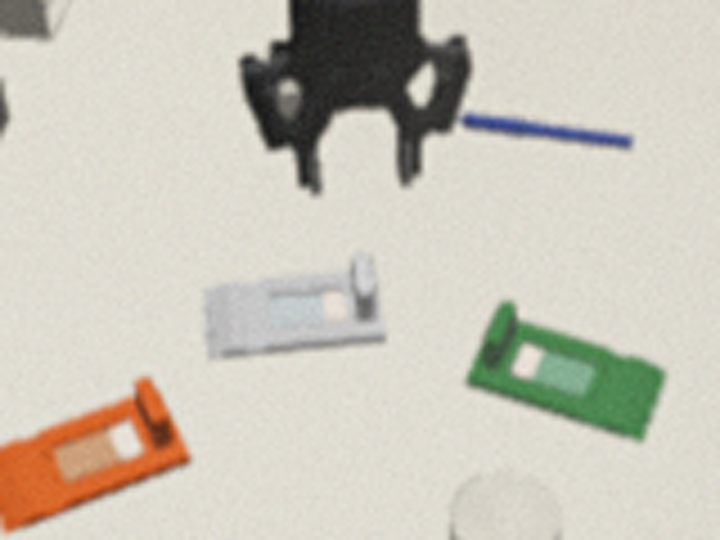

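The side crop shows the jaws straddling the plain carrier. Its tab top is at about (246,225), and my estimate projects to (245.5,225.1), so they agree. Descending.

Call:
send_rows(
  translation=[
    [0,-0.06,0.9],
    [0,0,0.9],
    [0,0,0.8],
    [0,0,0.6],
    [0,0,0.3],
  ],
  rotation=[
    [0,0,0],
    [0,0,0],
    [0,0,0],
    [0,0,0],
    [0,0,0],
  ],
  grip=[50,50,50,50,50],
)

```text
time: 4.95
eef_pos: [0.5394, 0.1854, 0.0145]
tcp_rot: [0.605, 0.796, -0.0, -0.0]
contact_force: [0.4, 0.1, 0.2]
opening: 0.586
```

Call:
send_rows(
  translation=[
    [0,0,0.1],
    [0,0,0],
    [0,0,0],
    [0,0,0],
    [0,0,0],
  ],
  rotation=[
    [0,0,0],
    [0,0,0],
    [0,0,0],
    [0,0,0],
    [0,0,0],
  ],
  grip=[40,32,26,20,16],
)

```text
time: 5.58
eef_pos: [0.54, 0.1851, 0.0127]
tcp_rot: [0.606, 0.796, 0.0, 0.0]
contact_force: [-0.5, 0.2, 0.0]
opening: 0.183
```

Call:
send_rows(
  translation=[
    [0,0,0],
    [0,0,0],
    [0,0,0],
    [0,0,0],
    [0,0,0],
  ],
  rotation=[
    [0,0,0],
    [0,0,0],
    [0,0,0],
    [0,0,0],
    [0,0,0],
  ],
  grip=[13,11,8,8,8],
)

```text
time: 6.2
eef_pos: [0.54, 0.1852, 0.0125]
tcp_rot: [0.606, 0.796, 0.0, 0.0]
contact_force: [-0.3, 0.9, 1.0]
opening: 0.131
```

Call:
send_rows(
  translation=[
    [0,0,-0.1],
    [0,0,-0.4],
    [0,0,-0.9],
    [0,0,-1],
    [0,0,-1],
  ],
  rotation=[
    [0,0,0],
    [0,0,0],
    [0,0,0],
    [0,0,0],
    [0,0,0],
  ],
  grip=[8,8,8,8,8],
)

```text
time: 6.82
eef_pos: [0.5393, 0.1851, 0.1153]
tcp_rot: [0.606, 0.796, -0.0, -0.0]
contact_force: [0.1, 0.8, -2.0]
opening: 0.134
```

```bash
python3 -c "
from h import *
print(ctrl.get_state()['opening'],ctrl.get_state()['contact_force'])
c=cam('top','t2.png');cs=cam('side','s2.png')
print(ray(c,[[259,157],[261,229]],.05))
x=cs['image'][130:250,170:330];cv2.imwrite('pics/s2c.png',cv2.resize(x,None,fx=4.5,fy=4.5,interpolation=2))
togo([.4191,-.2608,.112],11.4)"
```

```text
0.134267425036801 [ 0.06525311  0.8295995  -2.04058   ]
[[6.22841119e-01 7.59908826e-03 5.00000000e-02]
 [4.26834293e-01 2.23985391e-04 5.00000000e-02]]
tcp [0.5425 0.1856 0.1188] yaw 15.45 shift world mm [-123.4 -446.4   -6.8] units now-frame [-13.25  -7.93   0.17] turn units [0.1  0.01 0.81]
```

View pics/s2c.png

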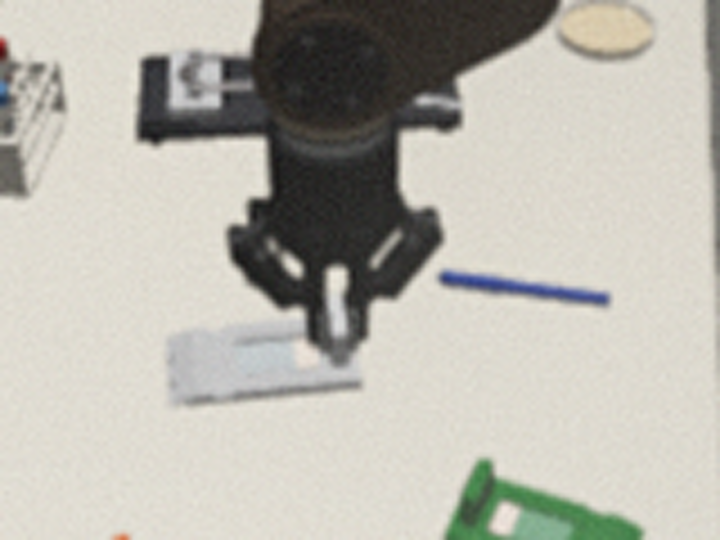

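The carrier is held level and weighs about 2 N. Carrying it to the stage's open end.

Call:
send_rows(
  translation=[
    [-0.5,-0.6,0],
    [-0.9,-0.8,0],
    [-1,-0.8,0],
    [-1,-0.8,0],
    [-1,-0.8,0],
  ],
  rotation=[
    [0,0,0],
    [0,0,0],
    [0,0,0],
    [0,0,0],
    [0,0,0],
  ],
  grip=[8,8,8,8,8],
)

```text
time: 7.55
eef_pos: [0.4635, 0.0267, 0.113]
tcp_rot: [0.606, 0.796, -0.001, -0.001]
contact_force: [0.2, -0.6, -2.7]
opening: 0.13
```

Call:
send_rows(
  translation=[
    [-1,-0.8,0],
    [-1,-0.8,0],
    [-1,-0.8,0],
    [-1,-0.6,0],
    [-1,-0.5,0],
  ],
  rotation=[
    [0,0,0],
    [0,0,0],
    [0,0,0],
    [0,0,0],
    [0,0,0],
  ],
  grip=[8,8,8,8,8],
)

```text
time: 8.18
eef_pos: [0.4024, -0.1456, 0.1131]
tcp_rot: [0.606, 0.796, -0.0, -0.001]
contact_force: [-0.2, -0.2, -2.8]
opening: 0.131
```

Call:
send_rows(
  translation=[
    [-1,-0.3,0],
    [-1,-0.2,0],
    [-1,-0.1,0],
    [-0.6,0,0],
    [-0.25,0,0],
  ],
  rotation=[
    [0,0,0],
    [0,0,0],
    [0,0,0],
    [0,0,0.4],
    [0,0,0.4],
  ],
  grip=[8,8,8,8,8],
)

```text
time: 8.8
eef_pos: [0.4169, -0.2615, 0.1136]
tcp_rot: [0.634, 0.773, 0.0, -0.001]
contact_force: [0.2, -0.2, -2.4]
opening: 0.132
```

Call:
send_rows(
  translation=[
    [0,0,0],
    [0,0,0],
  ],
  rotation=[
    [0,0,0],
    [0,0,0],
  ],
  grip=[8,8],
)

```text
time: 9.05
eef_pos: [0.4168, -0.2602, 0.114]
tcp_rot: [0.633, 0.774, 0.0, -0.001]
contact_force: [0.5, 0.7, -2.2]
opening: 0.131
```

```bash
python3 -c "
from h import *
togo([.4191,-.2608,.042],11.4)
c=cam('top','t3.png');cs=cam('side','s3.png');s=ctrl.get_state();print(s['time'],s['contact_force'])
a=cv2.resize(c['image'][90:250,290:400],None,fx=3.5,fy=3.5,interpolation=2);b=cv2.resize(cs['image'][110:230,190:320],None,fx=3,fy=3,interpolation=2)
o=np.zeros((560,a.shape[1]+b.shape[1],3),np.uint8);o[:a.shape[0],:a.shape[1]]=a;o[:b.shape[0],a.shape[1]:]=b;cv2.imwrite('pics/c3.png',o)"
```

```text
tcp [ 0.4168 -0.2602  0.114 ] yaw 11.5 shift world mm [  2.3  -0.6 -72. ] units now-frame [-0.04  0.07  2.4 ] turn units [-0.01 -0.01  0.02]
9.15 [ 0.22721489 -0.69262548 -3.48200347]
```

View pics/c3.png

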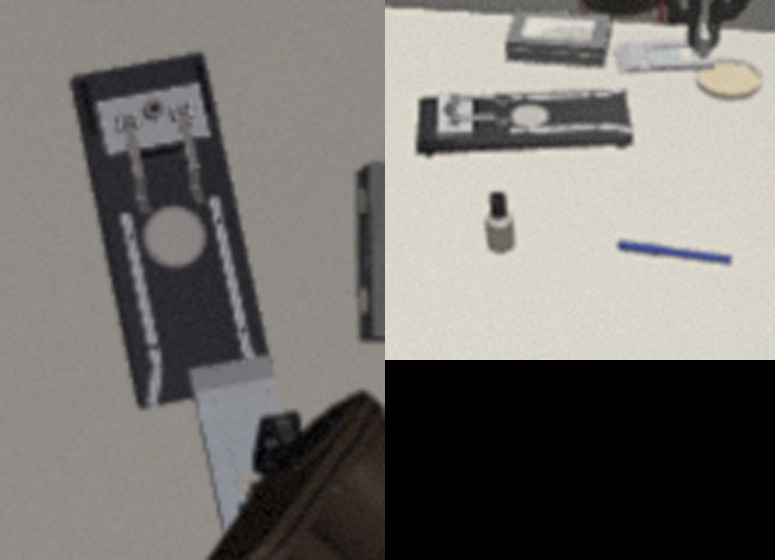

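The top crop shows the nose edge from about px (344,198) to (368,192), seen high, and the jaws still holding. I'll check that position by ray, and check the petri dish clearance.

```bash
python3 -c "
from h import *
c=cam('top');a=np.mean([c['image'].astype(float)]+[cam('top')['image'].astype(float) for _ in range(5)],0)
P=ray(c,[[344.4,198.3],[367.7,192.3]],.105);print(P,P.mean(0))
p,M,y=tool();t=np.array([np.cos(np.radians(y)),np.sin(np.radians(y))]);print('exp nose',p[:2]+.108*t)
n=np.array([-t[1],t[0]]);print('lateral tcp',p[:2]@n,'nose meas',P.mean(0)[:2]@n,'stage mid',np.array([.6299,-.2183])@n, 'nose s',P.mean(0)[:2]@t-np.array([.6299,-.2183])@t)
# plate left edge at several rows (strong gradient), bed->plate
g=a.mean(2);d=(a[...,0]-a[...,2])
for r in (205,212,220,228): print(r,g[r,340:356].round().astype(int).tolist(),d[r,340:356].round().astype(int).tolist())
print('petri',ray(c,[[389,250]],.015))"
```

```text
[[ 0.50795054 -0.21241471  0.105     ]
 [ 0.52419382 -0.27238053  0.105     ]] [ 0.51607218 -0.24239762  0.105     ]
exp nose [ 0.52289168 -0.23958334]
lateral tcp -0.33873759113259233 nose meas -0.34014020772794284 stage mid -0.3391489022058946 nose s -0.11634640508587824
205 [127, 127, 133, 137, 138, 133, 112, 142, 146, 146, 143, 144, 145, 145, 145, 144] [-8, -8, -9, -9, -9, -8, 3, 8, 9, 9, 9, 9, 8, 10, 8, 8]
212 [140, 140, 141, 141, 139, 140, 135, 111, 121, 143, 145, 144, 144, 142, 142, 143] [-10, -10, -11, -10, -10, -11, -10, -2, 6, 10, 10, 9, 9, 10, 10, 11]
220 [140, 140, 139, 141, 140, 141, 141, 140, 134, 105, 138, 143, 144, 144, 145, 144] [-10, -10, -10, -9, -9, -9, -10, -9, -8, 0, 10, 11, 10, 10, 9, 10]
228 [140, 140, 140, 140, 140, 141, 140, 140, 140, 140, 132, 106, 139, 143, 145, 146] [-9, -10, -10, -10, -10, -8, -10, -10, -8, -8, -8, 5, 10, 10, 10, 10]
petri [[ 0.37410259 -0.35302236  0.015     ]]
```

```bash
python3 -c "
from h import *
c=cam('top')
P=ray(c,[[346.2,205],[347.6,212],[349.1,220],[351,228]],.110)[:,:2];print(P)
d=P[0]-P[-1];print(np.degrees(np.arctan2(d[1],d[0])))
t=np.array([np.cos(.199),np.sin(.199)]);n=np.array([-t[1],t[0]]);print('left edge lateral -30mm:',P@n-.030,'stage', np.array([.6299,-.2183])@n)
p,M,y=tool();print(p,M.round(4))"
```

```text
[[ 0.49042305 -0.21569206]
 [ 0.47257576 -0.21904326]
 [ 0.45225717 -0.22259614]
 [ 0.43204082 -0.22713856]]
11.092790113662467
left edge lateral -30mm: [-0.33838664 -0.3381435  -0.33760949 -0.33806572] stage -0.3385162015385863
[ 0.41704521 -0.26113726  0.11441585] [[-1.986e-01  9.801e-01  1.000e-04]
 [ 9.801e-01  1.986e-01 -1.000e-04]
 [-1.000e-04  1.000e-04 -1.000e+00]]
```

Yaw is 11.1° against the stage's 11.4°, and the lateral offset is under 0.5 mm. Lowering to about 3 mm above the bed and entering.

Call:
send_rows(
  translation=[
    [0,0.05,0.7],
    [0,0,0.8],
    [0,0,0.7],
    [0,0,0.4],
    [0,0,0],
  ],
  rotation=[
    [0,0,0],
    [0,0,0],
    [0,0,0],
    [0,0,0],
    [0,0,0],
  ],
  grip=[8,8,8,8,8],
)

```text
time: 10.12
eef_pos: [0.418, -0.2605, 0.0356]
tcp_rot: [0.633, 0.774, 0.0, -0.001]
contact_force: [0.1, -0.1, -2.9]
opening: 0.13
```

Call:
send_rows(
  translation=[
    [0,0.2,0],
    [0,0.2,0],
    [0,0.2,0],
    [0,0.2,0],
    [0,0.2,0],
  ],
  rotation=[
    [0,0,0],
    [0,0,0],
    [0,0,0],
    [0,0,0],
    [0,0,0],
  ],
  grip=[8,8,8,8,8],
)

```text
time: 10.75
eef_pos: [0.4484, -0.2548, 0.0364]
tcp_rot: [0.633, 0.774, 0.0, 0.0]
contact_force: [0.1, -0.0, -2.7]
opening: 0.134
```

```bash
python3 -c "
from h import *
togo(np.array([.6299,-.2183,.0325])-np.array([.138*.98,.138*.1977,0]),11.4)
s=ctrl.get_state();print(s['contact_force'],s['wrist_torque'])"
```

```text
tcp [ 0.4484 -0.2548  0.0364] yaw 11.46 shift world mm [46.3  9.3 -3.9] units now-frame [-0.    1.57  0.13] turn units [0.   0.   0.01]
[ 0.09300692 -0.03440445 -2.66998525] [-0.06019816  0.08530372 -0.0060502 ]
```

Call:
send_rows(
  translation=[
    [0,0.3,0],
    [0,0.3,0],
    [0,0.3,0],
    [0,0.3,0],
    [0,0.25,0],
  ],
  rotation=[
    [0,0,0],
    [0,0,0],
    [0,0,0],
    [0,0,0],
    [0,0,0],
  ],
  grip=[8,8,8,8,8],
)

```text
time: 11.38
eef_pos: [0.4912, -0.2462, 0.0363]
tcp_rot: [0.633, 0.774, -0.0, 0.0]
contact_force: [-0.1, -0.1, -2.5]
opening: 0.13
```

Call:
send_rows(
  translation=[
    [0,0,0.03],
    [0,0,0.03],
    [0,0,0.02],
    [0,0,0],
    [0,0,0],
  ],
  rotation=[
    [0,0,0],
    [0,0,0],
    [0,0,0],
    [0,0,0],
    [0,0,0],
  ],
  grip=[8,8,8,8,8],
)

```text
time: 12.0
eef_pos: [0.4904, -0.2464, 0.034]
tcp_rot: [0.633, 0.774, -0.0, 0.0]
contact_force: [0.2, 0.5, -2.7]
opening: 0.132
```

Call:
send_rows(
  translation=[
    [0,0,0.015],
    [0,0,0],
    [0,0,0],
  ],
  rotation=[
    [0,0,0],
    [0,0,0],
    [0,0,0],
  ],
  grip=[8,8,8],
)

```text
time: 12.38
eef_pos: [0.4905, -0.2463, 0.0335]
tcp_rot: [0.633, 0.774, -0.0, -0.0]
contact_force: [-0.1, 0.1, -1.9]
opening: 0.133
```

Call:
send_rows(
  translation=[
    [0,0,0.015],
    [0,0,0],
    [0,0,0],
  ],
  rotation=[
    [0,0,0],
    [0,0,0],
    [0,0,0],
  ],
  grip=[8,8,8],
)

```text
time: 12.75
eef_pos: [0.4905, -0.2463, 0.033]
tcp_rot: [0.633, 0.774, -0.0, -0.0]
contact_force: [-0.1, -0.2, -2.0]
opening: 0.133
```

Call:
send_rows(
  translation=[
    [0,0,0.01],
    [0,0,0],
    [0,0,0],
  ],
  rotation=[
    [0,0,0],
    [0,0,0],
    [0,0,0],
  ],
  grip=[8,8,8],
)

```text
time: 13.12
eef_pos: [0.4906, -0.2464, 0.0328]
tcp_rot: [0.633, 0.774, 0.0, 0.0]
contact_force: [-1.2, 0.1, -2.1]
opening: 0.132
```

Call:
send_rows(
  translation=[
    [0,0,0.015],
    [0,0,0],
    [0,0,0],
  ],
  rotation=[
    [0,0,0],
    [0,0,0],
    [0,0,0],
  ],
  grip=[8,8,8],
)

```text
time: 13.5
eef_pos: [0.4907, -0.2464, 0.0325]
tcp_rot: [0.633, 0.774, 0.0, 0.0]
contact_force: [-1.0, -0.4, -0.4]
opening: 0.128
```

Call:
send_rows(
  translation=[
    [0,0,0.01],
    [0,0,0],
    [0,0,0],
  ],
  rotation=[
    [0,0,0],
    [0,0,0],
    [0,0,0],
  ],
  grip=[8,8,8],
)

```text
time: 13.88
eef_pos: [0.4907, -0.2465, 0.0322]
tcp_rot: [0.633, 0.774, 0.0, 0.0]
contact_force: [0.1, -0.2, 1.6]
opening: 0.132
```

On the bed. I'll ease up 0.15 mm and slide forward while watching the force.

Call:
send_rows(
  translation=[
    [0,0.05,-0.005],
    [0,0.2,0],
    [0,0.2,0],
    [0,0.2,0],
    [0,0.1,0],
  ],
  rotation=[
    [0,0,0],
    [0,0,0],
    [0,0,0],
    [0,0,0],
    [0,0,0],
  ],
  grip=[8,8,8,8,8],
)

```text
time: 14.5
eef_pos: [0.5133, -0.242, 0.0325]
tcp_rot: [0.633, 0.774, -0.0, 0.0]
contact_force: [-3.0, 0.1, 3.0]
opening: 0.131
```

Call:
send_rows(
  translation=[
    [0,0.1,0],
    [0,0.1,0],
    [0,0.1,0],
    [0,0.1,0],
    [0,0,0],
  ],
  rotation=[
    [0,0,0],
    [0,0,0],
    [0,0,0],
    [0,0,0],
    [0,0,0],
  ],
  grip=[8,8,8,8,8],
)

```text
time: 15.12
eef_pos: [0.5254, -0.2395, 0.0324]
tcp_rot: [0.633, 0.774, 0.001, 0.001]
contact_force: [1.1, 0.2, 2.6]
opening: 0.13
```

```bash
cat > st.py <<'E'
from h import *
s=ctrl.get_state();p,M,y=tool(s);t=np.array([.9803,.1977]);n=np.array([-.1977,.9803]);f=np.array(s['contact_force'])
d=p[:2]-[.6299,-.2183]
print('t',s['time'],'nose s',((d@t+.108)*1e3).round(1),'lat',(d@n*1e3).round(2),'z',(p[2]*1e3).round(2),'yaw',y.round(2),'F along',(f[:2]@t).round(2),'lat',(f[:2]@n).round(2),'z',f[2].round(2),'T',np.round(s['wrist_torque'],2))
E
python3 st.py
```

```text
t 15.125 nose s 1.4 lat -0.09 z 32.39 yaw 11.42 F along 1.15 lat -0.0 z 2.59 T [ 0.03 -0.13  0.03]
```

Call:
send_rows(
  translation=[
    [0,0.1,-0.006],
    [0,0.1,0],
    [0,0.1,0],
    [0,0.1,0],
    [0,0,0],
  ],
  rotation=[
    [0,0,0],
    [0,0,0],
    [0,0,0],
    [0,0,0],
    [0,0,0],
  ],
  grip=[8,8,8,8,8],
)

```text
time: 15.75
eef_pos: [0.5369, -0.237, 0.0324]
tcp_rot: [0.633, 0.774, 0.0, 0.001]
contact_force: [0.6, 0.4, 3.4]
opening: 0.127
```

Call:
send_rows(
  translation=[
    [0,0.1,0],
    [0,0.1,0],
    [0,0.1,0],
    [0,0.1,0],
    [0,0,0],
  ],
  rotation=[
    [0,0,0],
    [0,0,0],
    [0,0,0],
    [0,0,0],
    [0,0,0],
  ],
  grip=[8,8,8,8,8],
)

```text
time: 16.38
eef_pos: [0.5484, -0.2347, 0.0324]
tcp_rot: [0.633, 0.774, 0.0, 0.001]
contact_force: [-0.7, -0.6, 3.9]
opening: 0.135
```

```bash
python3 st.py; python3 -c "
from h import *
# stop block estimate: near edge of aluminium block in avg top image along centre line at z=.032
a=np.load('top_avg.npy');c=cam('top');g=a.mean(2);o=np.array([.6299,-.2183]);t=np.array([.9803,.1977]);n=np.array([-.1977,.9803])
for lat in(-.012,0,.012):
  s=np.arange(.03,.10,.004);P=[np.r_[o+x*t+lat*n,.032] for x in s];px=proj(c,P)
  print(lat,[(int(x*1e3),int(g[int(round(v)),int(round(u))])) for x,(u,v) in zip(s,px)])"
```

```text
t 16.375 nose s 24.9 lat 0.03 z 32.43 yaw 11.44 F along -0.85 lat -0.48 z 3.86 T [ 0.02 -0.08  0.05]
-0.012 [(30, 39), (34, 38), (38, 38), (42, 38), (46, 38), (50, 38), (54, 38), (58, 37), (62, 36), (66, 29), (70, 47), (74, 92), (78, 120), (82, 122), (86, 123), (90, 122), (94, 103), (98, 115)]
0 [(30, 37), (34, 37), (38, 38), (42, 37), (46, 36), (50, 37), (54, 36), (58, 35), (62, 36), (66, 29), (70, 36), (74, 72), (78, 123), (82, 122), (86, 124), (90, 119), (94, 98), (98, 70)]
0.012 [(30, 37), (34, 36), (38, 35), (42, 37), (46, 38), (50, 40), (54, 37), (58, 37), (62, 41), (66, 16), (70, 25), (74, 62), (78, 122), (82, 123), (86, 124), (90, 104), (94, 125), (98, 117)]
```

The stop face appears at stage x of about 68–73 mm. Easing off the down force and continuing.

Call:
send_rows(
  translation=[
    [0,0.05,-0.012],
    [0,0.1,0],
    [0,0.1,0],
    [0,0.1,0],
    [0,0,0],
  ],
  rotation=[
    [0,0,0],
    [0,0,0],
    [0,0,0],
    [0,0,0],
    [0,0,0],
  ],
  grip=[8,8,8,8,8],
)

```text
time: 17.05
eef_pos: [0.5589, -0.2324, 0.0325]
tcp_rot: [0.633, 0.774, 0.001, 0.001]
contact_force: [1.0, 0.7, 2.0]
opening: 0.129
```

```bash
python3 st.py
```

```text
t 17.05 nose s 35.6 lat 0.26 z 32.49 yaw 11.44 F along 1.08 lat 0.49 z 2.01 T [ 0.03 -0.19 -0.01]
```

Call:
send_rows(
  translation=[
    [0,0.07,0],
    [0,0.07,0],
    [0,0.07,0],
    [0,0.07,0],
    [0,0,0],
  ],
  rotation=[
    [0,0,0],
    [0,0,0],
    [0,0,0],
    [0,0,0],
    [0,0,0],
  ],
  grip=[8,8,8,8,8],
)

```text
time: 17.68
eef_pos: [0.5665, -0.2308, 0.0325]
tcp_rot: [0.633, 0.774, 0.0, 0.0]
contact_force: [-1.7, 0.5, 1.8]
opening: 0.132
```

```bash
python3 st.py
```

```text
t 17.675 nose s 43.4 lat 0.26 z 32.48 yaw 11.45 F along -1.55 lat 0.77 z 1.83 T [-0.1   0.35  0.01]
```

Call:
send_rows(
  translation=[
    [0,0.07,0],
    [0,0.07,0],
    [0,0.07,0],
    [0,0,0],
  ],
  rotation=[
    [0,0,0],
    [0,0,0],
    [0,0,0],
    [0,0,0],
  ],
  grip=[8,8,8,8],
)

```text
time: 18.18
eef_pos: [0.573, -0.2295, 0.0325]
tcp_rot: [0.633, 0.774, 0.0, 0.0]
contact_force: [-1.2, -0.1, 0.7]
opening: 0.127
```

```bash
python3 st.py
```

```text
t 18.175 nose s 50.0 lat 0.23 z 32.51 yaw 11.44 F along -1.23 lat 0.12 z 0.74 T [-0.03  0.36 -0.03]
```

Call:
send_rows(
  translation=[
    [0,0.07,0],
    [0,0.07,0],
    [0,0.07,0],
    [0,0,0],
  ],
  rotation=[
    [0,0,0],
    [0,0,0],
    [0,0,0],
    [0,0,0],
  ],
  grip=[8,8,8,8],
)

```text
time: 18.68
eef_pos: [0.5795, -0.2282, 0.0325]
tcp_rot: [0.633, 0.774, 0.001, 0.001]
contact_force: [-0.9, 0.0, -0.4]
opening: 0.133
```

```bash
python3 st.py
```

```text
t 18.675 nose s 56.6 lat 0.22 z 32.54 yaw 11.44 F along -0.91 lat 0.19 z -0.35 T [0.01 0.11 0.04]
```

Call:
send_rows(
  translation=[
    [0,0.035,0],
    [0,0.035,0],
    [0,0.035,0],
    [0,0.035,0],
    [0,0,0],
  ],
  rotation=[
    [0,0,0],
    [0,0,0],
    [0,0,0],
    [0,0,0],
    [0,0,0],
  ],
  grip=[8,8,8,8,8],
)

```text
time: 19.3
eef_pos: [0.5831, -0.2275, 0.0326]
tcp_rot: [0.633, 0.774, 0.0, 0.0]
contact_force: [-1.5, 0.0, -0.6]
opening: 0.132
```

```bash
python3 st.py
```

```text
t 19.3 nose s 60.3 lat 0.2 z 32.6 yaw 11.44 F along -1.42 lat 0.3 z -0.59 T [-0.03  0.27  0.03]
```

Call:
send_rows(
  translation=[
    [0,0.035,0],
    [0,0.035,0],
    [0,0.035,0],
    [0,0,0],
  ],
  rotation=[
    [0,0,0],
    [0,0,0],
    [0,0,0],
    [0,0,0],
  ],
  grip=[8,8,8,8],
)

```text
time: 19.8
eef_pos: [0.5863, -0.2269, 0.0326]
tcp_rot: [0.633, 0.774, 0.0, 0.0]
contact_force: [-0.5, -0.4, -0.6]
opening: 0.131
```

```bash
python3 st.py
```

```text
t 19.8 nose s 63.5 lat 0.18 z 32.6 yaw 11.44 F along -0.53 lat -0.25 z -0.59 T [-0.01  0.24 -0.05]
```

Call:
send_rows(
  translation=[
    [0,0.03,0],
    [0,0.02,0],
    [0,0,0],
  ],
  rotation=[
    [0,0,0],
    [0,0,0],
    [0,0,0],
  ],
  grip=[8,8,8],
)

```text
time: 20.18
eef_pos: [0.5879, -0.2266, 0.0327]
tcp_rot: [0.633, 0.774, 0.0, 0.0]
contact_force: [1.0, 0.1, -0.7]
opening: 0.133
```

```bash
python3 st.py
```

```text
t 20.175 nose s 65.2 lat 0.18 z 32.67 yaw 11.44 F along 1.0 lat -0.1 z -0.74 T [-0.03 -0.03  0.  ]
```

Call:
send_rows(
  translation=[
    [0,0.03,0],
    [0,0.02,0],
    [0,0,0],
  ],
  rotation=[
    [0,0,0],
    [0,0,0],
    [0,0,0],
  ],
  grip=[8,8,8],
)

```text
time: 20.55
eef_pos: [0.5891, -0.2264, 0.0327]
tcp_rot: [0.633, 0.774, 0.0, 0.0]
contact_force: [0.9, -0.3, -1.9]
opening: 0.13
```

```bash
python3 st.py
```

```text
t 20.55 nose s 66.4 lat 0.15 z 32.69 yaw 11.45 F along 0.84 lat -0.52 z -1.89 T [ 0.02 -0.04 -0.04]
```

Call:
send_rows(
  translation=[
    [0,0.02,0.008],
    [0,0.02,0],
    [0,0,0],
  ],
  rotation=[
    [0,0,0],
    [0,0,0],
    [0,0,0],
  ],
  grip=[8,8,8],
)

```text
time: 20.92
eef_pos: [0.5899, -0.2263, 0.0326]
tcp_rot: [0.633, 0.774, -0.0, -0.0]
contact_force: [-1.5, -0.3, 0.8]
opening: 0.132
```

```bash
python3 st.py
```

```text
t 20.925 nose s 67.2 lat 0.08 z 32.56 yaw 11.45 F along -1.57 lat 0.02 z 0.79 T [-0.    0.33 -0.03]
```

Call:
send_rows(
  translation=[
    [0,0.02,0],
    [0,0.02,0],
    [0,0,0],
  ],
  rotation=[
    [0,0,0],
    [0,0,0],
    [0,0,0],
  ],
  grip=[8,8,8],
)

```text
time: 21.3
eef_pos: [0.591, -0.2261, 0.0325]
tcp_rot: [0.633, 0.774, -0.0, -0.0]
contact_force: [-3.8, 0.2, 2.3]
opening: 0.134
```

```bash
python3 st.py; python3 -c "
from h import *
c=cam('top','t4.png');s=cam('side','s4.png')
a=cv2.resize(c['image'][95:175,300:370],None,fx=5.5,fy=5.5,interpolation=2);b=cv2.resize(s['image'][125:180,190:280],None,fx=4.5,fy=4.5,interpolation=2)
o=np.zeros((max(a.shape[0],b.shape[0]),a.shape[1]+b.shape[1],3),np.uint8);o[:a.shape[0],:a.shape[1]]=a;o[:b.shape[0],a.shape[1]:]=b;cv2.imwrite('pics/c4.png',o)"
```

```text
t 21.3 nose s 68.3 lat 0.08 z 32.54 yaw 11.46 F along -3.66 lat 0.97 z 2.32 T [-0.21  0.59  0.05]
```

View pics/c4.png

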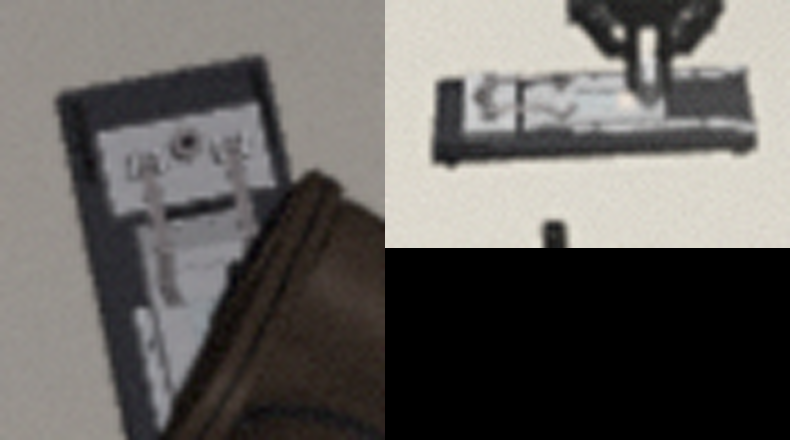

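The carrier is under both clips. There is a narrow dark strip, the pad, between its nose (crop ~(190,215)) and the block. The along-force is rising, so I'll continue in small steps to tell the pad from the clips.

Call:
send_rows(
  translation=[
    [0,0.02,-0.005],
    [0,0,0],
    [0,0,0],
  ],
  rotation=[
    [0,0,0],
    [0,0,0],
    [0,0,0],
  ],
  grip=[8,8,8],
)

```text
time: 21.78
eef_pos: [0.5912, -0.226, 0.0325]
tcp_rot: [0.633, 0.774, -0.0, -0.001]
contact_force: [-4.9, -0.6, 3.0]
opening: 0.129
```

```bash
python3 st.py
```

```text
t 21.775 nose s 68.6 lat 0.14 z 32.54 yaw 11.46 F along -4.94 lat 0.41 z 2.98 T [-0.21  0.79 -0.02]
```

Call:
send_rows(
  translation=[
    [0,0.02,0],
    [0,0,0],
    [0,0,0],
  ],
  rotation=[
    [0,0,0],
    [0,0,0],
    [0,0,0],
  ],
  grip=[8,8,8],
)

```text
time: 22.15
eef_pos: [0.5915, -0.2259, 0.0325]
tcp_rot: [0.633, 0.774, -0.001, -0.001]
contact_force: [-6.4, -1.9, 3.5]
opening: 0.137
```

```bash
python3 st.py
```

```text
t 22.15 nose s 68.8 lat 0.11 z 32.53 yaw 11.46 F along -6.64 lat -0.57 z 3.51 T [-0.25  0.91 -0.03]
```

The force now climbs about 6 N/mm, which is the pad. The forward tug at 65–66 mm was the clips dropping into the groove. Easing off before releasing.

Call:
send_rows(
  translation=[
    [0,-0.02,-0.01],
    [0,-0.02,-0.01],
    [0,0,0],
  ],
  rotation=[
    [0,0,0],
    [0,0,0],
    [0,0,0],
  ],
  grip=[8,8,8],
)

```text
time: 22.52
eef_pos: [0.5911, -0.2258, 0.0327]
tcp_rot: [0.633, 0.774, -0.0, -0.0]
contact_force: [-2.6, -0.8, -1.6]
opening: 0.131
```

```bash
python3 st.py
```

```text
t 22.525 nose s 68.5 lat 0.31 z 32.7 yaw 11.43 F along -2.71 lat -0.28 z -1.64 T [-0.3   0.47 -0.11]
```

Call:
send_rows(
  translation=[
    [0,0,0.007],
    [0,0,0],
    [0,0,0],
    [0,0,0],
    [0,0,0],
  ],
  rotation=[
    [0,0,0],
    [0,0,0],
    [0,0,0],
    [0,0,0],
    [0,0,0],
  ],
  grip=[8,13,16,20,26],
  squeeze=20,
)

```text
time: 23.15
eef_pos: [0.5918, -0.226, 0.0334]
tcp_rot: [0.633, 0.774, 0.0, 0.001]
contact_force: [0.3, -0.2, 1.2]
opening: 0.303
```

Call:
send_rows(
  translation=[
    [0,0,0],
    [0,0,-0.05],
    [0,0,-0.3],
    [0,0,-0.8],
    [0,0,-1],
  ],
  rotation=[
    [0,0,0],
    [0,0,0],
    [0,0,0],
    [0,0,0],
    [0,0,0],
  ],
  grip=[36,40,40,40,40],
)

```text
time: 23.78
eef_pos: [0.5909, -0.2257, 0.098]
tcp_rot: [0.633, 0.774, -0.0, -0.001]
contact_force: [0.5, -0.1, 0.0]
opening: 0.471
```

```bash
python3 st.py
```

```text
t 23.775 nose s 68.3 lat 0.45 z 98.02 yaw 11.45 F along 0.43 lat -0.19 z 0.02 T [-0.02 -0.06 -0.06]
```

Released cleanly. I'll move up and back out of the view, then check.

Call:
send_rows(
  translation=[
    [0,0,-1],
    [0,0,-1],
    [-1,-0.5,-0.5],
    [-1,-1,0],
    [-1,-1,0],
  ],
  rotation=[
    [0,0,0],
    [0,0,0],
    [0,0,0],
    [0,0,0],
    [0,0,0],
  ],
  grip=[40,40,40,40,40],
)

```text
time: 24.4
eef_pos: [0.5353, -0.33, 0.1738]
tcp_rot: [0.633, 0.774, -0.0, 0.001]
contact_force: [-0.3, -0.4, -0.1]
opening: 0.467
```

Call:
send_rows(
  translation=[
    [1,-1,0],
    [1,-1,0],
    [1,-1,0],
    [0.5,-1,0],
    [0,0,0],
  ],
  rotation=[
    [0,0,0],
    [0,0,0],
    [0,0,0],
    [0,0,0],
    [0,0,0],
  ],
  grip=[40,40,40,40,40],
)

```text
time: 25.02
eef_pos: [0.3959, -0.2492, 0.1729]
tcp_rot: [0.633, 0.774, -0.0, 0.0]
contact_force: [0.6, 0.8, -1.0]
opening: 0.469
```

```bash
python3 -c "
from h import *
c=cam('top','t5.png');s=cam('side','s5.png')
a=np.mean([cam('top')['image'].astype(float) for _ in range(6)],0).astype(np.uint8);np.save('t5.npy',a)
b=np.mean([cam('side')['image'].astype(float) for _ in range(6)],0).astype(np.uint8)
a=cv2.resize(a[95:195,300:372],None,fx=5.5,fy=5.5,interpolation=2);b=cv2.resize(b[130:170,195:278],None,fx=4.7,fy=4.7,interpolation=2)
o=np.zeros((max(a.shape[0],b.shape[0]),a.shape[1]+b.shape[1],3),np.uint8);o[:a.shape[0],:a.shape[1]]=a;o[:b.shape[0],a.shape[1]:]=b;cv2.imwrite('pics/c5.png',o);print(o.shape)"
```

```text
(550, 786, 3)
```

View pics/c5.png

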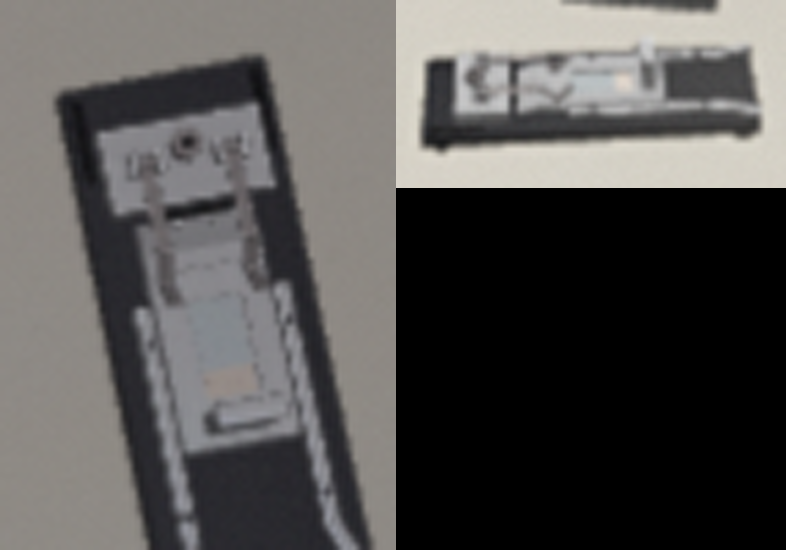

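```bash
python3 -c "
from h import *
c=cam('top');o=np.array([.6299,-.2183]);t=np.array([.9803,.1977]);n=np.array([-.1977,.9803])
a=np.load('t5.npy').astype(float);g=a.mean(2)
def prof(lat,s0,s1,z,st=.002):
  s=np.arange(s0,s1,st);px=proj(c,[np.r_[o+x*t+lat*n,z] for x in s]).astype(np.float32)
  v=cv2.remap(g.astype(np.float32),px[None,:,0].copy(),px[None,:,1].copy(),1)[0]
  print(lat,z,[(int(round(x*1e3)),int(q)) for x,q in zip(s,v)])
for l in(-.012,.012): prof(l,-.062,-.04,.028)
for l in(-.028,-.010,.010,.028): prof(l,.02,.08,.028)
for l in(-.022,.022): prof(l,.01,.05,.032)
print('rear edge', [((ray(c,[[300+x/5.5,95+y/5.5]],.028)[0,:2]-o)@t).round(4) for x,y in((190,453),(242,443),(298,431))])
print('lip ends', [((ray(c,[[300+x/5.5,95+y/5.5]],z)[0,:2]-o)@t).round(4) for x,y in((175,303),(258,286)) for z in (.03,.036)])
"
```

```text
-0.012 0.028 [(-62, 41), (-60, 42), (-58, 43), (-56, 50), (-54, 66), (-52, 97), (-50, 118), (-48, 123), (-46, 101), (-44, 95), (-42, 110)]
0.012 0.028 [(-62, 42), (-60, 42), (-58, 42), (-56, 46), (-54, 67), (-52, 95), (-50, 129), (-48, 129), (-46, 109), (-44, 73), (-42, 71)]
-0.028 0.028 [(20, 121), (22, 108), (24, 92), (26, 76), (28, 79), (30, 85), (32, 93), (34, 98), (36, 109), (38, 112), (40, 97), (42, 96), (44, 91), (46, 79), (48, 77), (50, 82), (52, 93), (54, 97), (56, 92), (58, 85), (60, 85), (62, 88), (64, 94), (66, 98), (68, 89), (70, 83), (72, 84), (74, 90), (76, 99), (78, 110)]
-0.01 0.028 [(20, 135), (22, 133), (24, 131), (26, 135), (28, 137), (30, 138), (32, 139), (34, 138), (36, 137), (38, 136), (40, 126), (42, 127), (44, 133), (46, 134), (48, 131), (50, 125), (52, 118), (54, 115), (56, 114), (58, 116), (60, 116), (62, 111), (64, 107), (66, 73), (68, 46), (70, 31), (72, 53), (74, 90), (76, 127), (78, 132)]
0.01 0.028 [(20, 135), (22, 132), (24, 131), (26, 134), (28, 137), (30, 138), (32, 138), (34, 137), (36, 136), (38, 131), (40, 128), (42, 129), (44, 134), (46, 135), (
[... 412 characters left out ...]
, (62, 104), (64, 100), (66, 88), (68, 57), (70, 50), (72, 57), (74, 79), (76, 114), (78, 133)]
-0.022 0.032 [(10, 137), (12, 137), (14, 136), (16, 135), (18, 134), (20, 131), (22, 108), (24, 87), (26, 79), (28, 79), (30, 78), (32, 82), (34, 93), (36, 91), (38, 82), (40, 83), (42, 85), (44, 86), (46, 87), (48, 88)]
0.022 0.032 [(10, 138), (12, 139), (14, 138), (16, 138), (18, 136), (20, 132), (22, 112), (24, 93), (26, 78), (28, 78), (30, 79), (32, 82), (34, 88), (36, 88), (38, 85), (40, 85), (42, 84), (44, 84), (46, 84), (48, 85)]
rear edge [np.float64(-0.0537), np.float64(-0.0536), np.float64(-0.0529)]
lip ends [np.float64(0.0226), np.float64(0.0216), np.float64(0.0233), np.float64(0.0223)]
```

```bash
python3 -c "
from h import *
print(ctrl.get_state()['time'],ctrl.get_state()['contact_force']);print(ticket.sign_off())"
```

```text
25.775 [ 0.71949354  0.02553662 -0.34918444]
the job is handed in; nothing more can be done
None
```

I picked up the plain aluminium carrier by its tab and slid it nose first along the bed, under both clips and up to the stop pad. Then I let go and backed clear, and handed in at 25.8 s of the 51 s allowed. No verdict is reported.

**Home at the stop:** Pushing in, the along-force rose at about 6 N/mm from roughly 68 mm stage x, which matches the pad. It peaked at 6.6 N, or about 0.5 mm of the pad's give, against the 18 N limit. I eased back to about 2.7 N before opening the fingers.

**Position after release:** The rear edge puts the nose at about 67.5 mm. The lip ends put the stop face at about 68.3 mm. These differ by about 1 mm, which is within camera accuracy.

**Clips in the groove:** This is inferred, because the cameras are too coarse to show the clip lift angles. At 65–66 mm I felt a slight forward tug of about 1 N, close to the force noise. The clip noses work out at about 36 mm, inside the groove at 28–40 mm.

**Worktop and robot:** The arm passed clear of the other objects and I felt no contact. I did not compare before and after pictures of them. At hand-in the gripper was clear of everything, with force readings down to noise.

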